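Gauge the scale in an urn's sensor pocket

ROBOT

A 6-joint arm with a two-finger parallel gripper is mounted at the origin on the work surface. World frame = base frame: x ahead of the robot, y to its left, z up, the work surface at z = 0. Lengths are in m, angles in degrees, forces in N, time in s.
With the tool pointing down it reaches from about 0.35 to 0.875 m from the base axis. Payload 4.2 kg.
Tool frame: the origin (TCP) lies at the very end of the fingers, on their centre line; the grasp point (between the pads) lies r.pinch_z behind it (r.pinch_z is the distance from the TCP to the grasp point, in m); y points along the fingers, z is the direction in which the jaws open and shut, and the axes are right-handed (so a half turn about y gives the same grasp; the last joint's range is limited). The gripper opens to 87 mm and grips with 3 to 60 N. Pads are 19 mm wide; open, the fingers measure 117 mm over their backs; the gripper's body (75 mm by 190 mm) begins 51 mm behind the grasp point.
Start: joints at [83.342, 22.042, 0.453, 0, -68.411, -14.817], TCP at [0.229, 0.582, 0.223] pointing down, gripper open.
Joint ranges: [-179.83, 179.83], [-69.29, 118.12], [-61.27, 80.66], [-181.25, 117.63], [-171.15, -9.14], [-177.46, 177.46]. Speed limits (degrees/s): [159.86, 159.86, 180, 180, 180, 180].

INTERFACE

Orientations are given as a 3x3 rotation matrix whose columns are the frame's x, y, z axes.
In Python, from station import sense, capture, camera_params, r gives the robot as it stands.
- The arm moves only by the tool move_arm, never from a script. Its argument "increments" is text: rows parted by semicolons, each of 7 numbers parted by spaces: the closure, from -1 (fully open) to 1 (shut), so that 0 is half open, then the shift along the tool's x, y, z in m, then the turn, a rotation vector about the tool's x, y, z in rad. In form: hand x y z wx wy wz; .... A call has 1 to 8 rows; each row is the pose to reach, as a shift and turn from the pose commanded when the call began, along the tool's axes at that moment; what a row does not reach only later rows make up. A row lasts 1/10 s, in which the tool goes at most 50 mm and 8.59 degrees, less where a joint would pass 70% of its speed; a pose out of reach is approached as far as the arm can. A call with a gripper value outside its range is refused whole. The fingers move at their own pace and stop on an object; the grip force is fixed at half the most. Time passes only in rows, so rows that repeat a pose let the fingers close. It gives the time, the measured TCP pose, the force and the opening at its end, in the units of the state.
- sense(): the state, without advancing time (a new reading comes with each control period).
- capture(name): name is "side" or "top" or "wrist"; returns (picture, depth): 384x512x3 uint8, red, green, blue; 384x512 float32, m along the optical axis (not along the pixel's ray), 0 where there is no reading.
- camera_params(name): a dict with "fx", "fy", "cx", "cy" (pixels), "xyz" and "orientation" of the camera in the world. Camera axes: x right, y down, z forward; pixel columns grow to the right and rows downward; lengths in m; the calibration is good to about 2 mm. A picture is of the moment at which its call begins: read the wrist's pose just before it. camera_params takes no time and is no camera call; for the wrist camera it gives the pose at the moment of the call.
- r.finish_job(): hands the job in, once; it reports no verdict.
The state is a dict: "time_s": time; "joints": joint angles; "joint_velocities": joint speeds; "effort": joint torques, N m; "tcp_pos": TCP position; "ee_rot": TCP orientation; "wrist_force": force on the tool from outside, world axes, zero at the start; "moment": the same for the moment, N m; "gripper_width": opening from 0.0 (shut) to 1.0 (fully open).
Only numpy, scipy, OpenCV 4.12 (cv2) and the standard library are available. Lean on these libraries where they do the work, as an engineer would, in place of code of your own. Each camera call takes 0.05 s, during which the arm holds its last target.

TASK

Take the depth rod (the one with the sliding collar) out of its stand and lower it into the narrow blind pocket of the urn base until it meets the bottom, then keep it pressed down there gently but firmly, with about 10 N, for at least a second. Then push the collar down the rod until it lies flat on the pocket's rim to mark the depth, and leave the rod standing there on the bottom. Leave the stirring rod, the paper cup and the mug where they are.

Things in the scene. Friction and masses are not known exactly. Their poses are not given: they have to be found in the camera images.
- depth_rod: Depth rod standing upright in one of the stand's holes: steel, 10 mm in diameter (lowest 4 mm tapering to 6 mm), about 0.15 kg, 140 mm long with its black round handle at the top; an aluminium disc, the collar, sits on it below the handle. Origin: centre of the foot end; z runs up to the handle.
- rod_tip (a point): Centre of the depth rod's foot end (same point and axes as depth_rod).
- rod_head (a point): Middle of the handle, 124 mm above the foot end. The handle is 18 mm in diameter from 108 to 140 mm above the foot, with a flange 26 mm in diameter and 4 mm thick under it (104 to 108 mm): fingertips that rest on the flange push the rod down without slipping.
- collar (a joint): How far the collar has been slid down the rod, in m. At 0 its underside is 90 mm above the foot end and its top 4 mm below the handle's flange; it starts between 0 and 0.002 and can slide to 0.07. Friction of about 3 N holds it wherever it is left.
- collar_under (a point): Centre of the underside of the collar, a disc 44 mm in diameter and 10 mm thick on the rod. It is wider than the handle and its flange, so fingers opened to about 34 mm can reach down past them and push on its top.
- stand: Wooden block, 80 by 150 by 50 mm high (x, y, z), fixed. Origin: centre of its underside. Two round holes 11.5 mm in diameter and 40 mm deep, at y = -42 and +42 mm; one holds the depth rod, the other the stirring rod.
- urn_base: Heater base of a drinks urn, its vessel lifted off: a round open steel pan 210 mm in diameter with a wall 60 mm high, fixed. Origin: centre of its underside. At x = -30 mm stands a square steel column, 36 by 36 mm and 96 mm high, with the pocket (a round blind hole 12 mm in diameter with a 1.5 mm chamfer at the mouth) down its middle; at x = +45 mm stands a lower solid stud without a hole, 68 mm high.
- pocket_mouth (a point): Centre of the pocket's mouth, level with the column's flat top (the rim), 96 mm above the table; z points up out of the pocket.
- pocket_floor: The hard scale at the bottom of the pocket, rigid. Its top, where the rod bottoms out, lies somewhere between 64 and 82 mm below the pocket's mouth; it cannot be seen or measured and must be felt. Origin: under the pocket, level with the table top (it tells nothing of the depth).
- stir_rod: Bystander: stirring rod in the stand's other hole, steel, 10 mm in diameter, 126 mm long, with a wooden knob 20 mm across at the top and no collar. Origin: centre of its foot end.
- paper_cup: Bystander: paper cup, 76 mm across, 90 mm high, between stand and urn base. Origin: centre of its underside.
- mug: Bystander: white mug, 80 mm across without its handle, 90 mm high. Origin: centre of its underside.
Not all that is in view belongs to the job. Leave any turquoise look-alike of the urn_base alone. Of the things that look like the depth_rod, the smaller one is meant.

How it is judged:
By the outcome, as a careful person would: the job done as asked, in the order asked, and still so for the second after the job is handed in, with the robot touching nothing.
It also fails if it takes over 64 s, if anything falls off the work surface, if the arm or the gripper's body presses on something with over 40 N, if the wrist force passes 120 N, or if a joint passes its speed limit or range.

## Working session

There is one attempt and no reset: what is moved stays moved. The work goes in short steps, Python scripts to look and compute and a tool call to move; the robot and the scene stay as the last step left them, time stands still between calls to the robot, and variables do not carry over. Pictures are saved under pics/ and viewed, and the job is handed in when it is done.

Besides the shell and the picture viewer there is one more tool, called after ">>>" by a JSON object that holds its "op" and its "data", one argument or row to a line. move_arm: Moves the arm, as the interface text tells. Its arguments: {"type":"object","properties":{"increments":{"type":"string"}},"required":["increments"]}

```bash
ls; mkdir -p pics; python3 - <<'E'
from station import sense,capture,camera_params,r
import cv2,numpy as np
s=sense();print(s);print(r.pinch_z)
for n in("side","top"):
    p=camera_params(n);print(n,p)
    im,d=capture(n);np.savez(f"pics/{n}0.npz",im=im,d=d,**{k:np.array(v) for k,v in p.items()})
    cv2.imwrite(f"pics/{n}0.png",im[:,:,::-1])
E
```

```text
pics
{'time_s': 0.0, 'joints': array([ 8.33423213e+01,  2.20912353e+01,  3.78995011e-01, -3.08968955e-02,
       -6.84103085e+01, -1.48193845e+01]), 'joint_velocities': array([ 0.03539504, -0.02781507,  0.00636129, -0.00639868,  0.02125243,
        0.00496449]), 'effort': array([-2.18034775e-04, -3.90672398e+01,  1.87414670e+01,  4.21989843e+00,
        1.10496394e-02, -1.89659440e-04]), 'tcp_pos': array([0.22855361, 0.58105694, 0.22144431]), 'ee_rot': array([[-9.30491373e-01, -7.46008276e-04, -3.66313046e-01],
       [ 3.66313800e-01, -2.06627194e-03, -9.30489081e-01],
       [-6.27498119e-05, -9.99997587e-01,  2.19592134e-03]]), 'wrist_force': array([-0.13919509,  0.112606  ,  0.57196947]), 'moment': array([ 0.01803491, -0.01898785,  0.05034587]), 'gripper_width': 0.9976737106102355}
0.0187
side {'fx': 467.3710181267207, 'fy': 467.3710181267207, 'cx': 257.3049155601884, 'cy': 198.03156682876897, 'xyz': array([-0.1017886 , -0.99036778,  0.91364042]), 'orientation': array([[ 0.86180747, -0.30244459,  0.40720407],
       [-0.50706268, -0.49273026,  0.70718055],
       [-0.01324116, -0.81593147, -0.57799698]])}
top {'fx': 398.27063145896545, 'fy': 398.27063145896545, 'cx': 255.35325054078638, 'cy': 191.72068426118682, 'xyz': array([ 0.38886636, -0.0080632 ,  1.11491581]), 'orientation': array([[-0.02279531, -0.99731959,  0.06952703],
       [-0.99964787,  0.02179313, -0.01513888],
       [ 0.01358309, -0.06984764, -0.99746519]])}
```

View pics/side0.png

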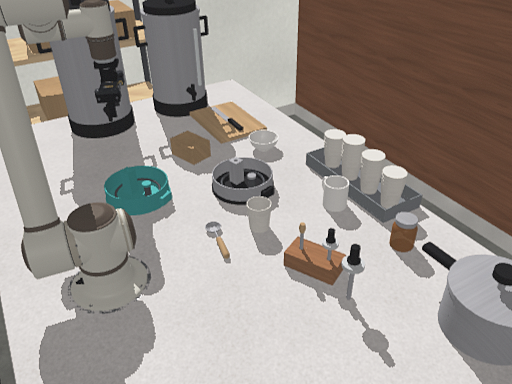

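View pics/top0.png

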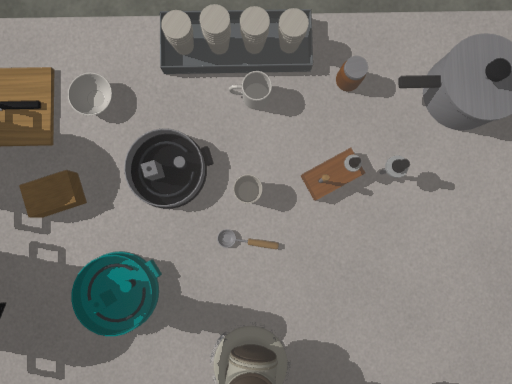

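Side view: there are two rods with collars. One is in the stand (side ~(330,240), top ~(353,162)) and the other is larger and stands free (side ~(354,258), top ~(398,165)). The smaller one, in the stand, fits. The grey pan (top ~(167,168)) is the urn base, and the turquoise pan (top ~(118,293)) is the decoy. I'll confirm both in enlarged crops.

```bash
python3 - <<'E'
import cv2,numpy as np
a=cv2.imread("pics/side0.png");b=cv2.imread("pics/top0.png")
c1=cv2.resize(a[215:305,280:380],(500,450),interpolation=cv2.INTER_CUBIC)
cv2.imwrite("pics/c1.png",c1)
c2=cv2.resize(b[140:210,295:415],(720,420),interpolation=cv2.INTER_CUBIC)
cv2.imwrite("pics/c2.png",c2)
c3=cv2.resize(b[122:217,117:217],(600,570),interpolation=cv2.INTER_CUBIC)
cv2.imwrite("pics/c3.png",c3)
E
```

```text
(no output)
```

View pics/c1.png

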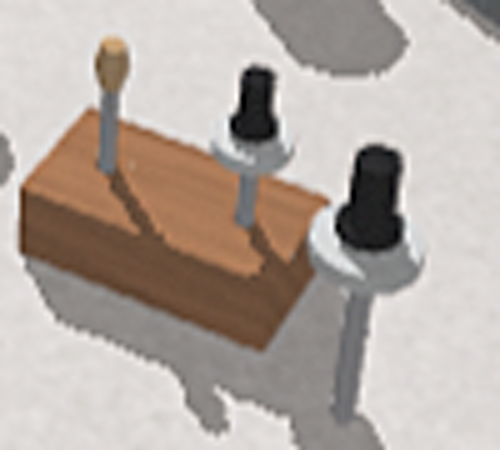

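View pics/c2.png

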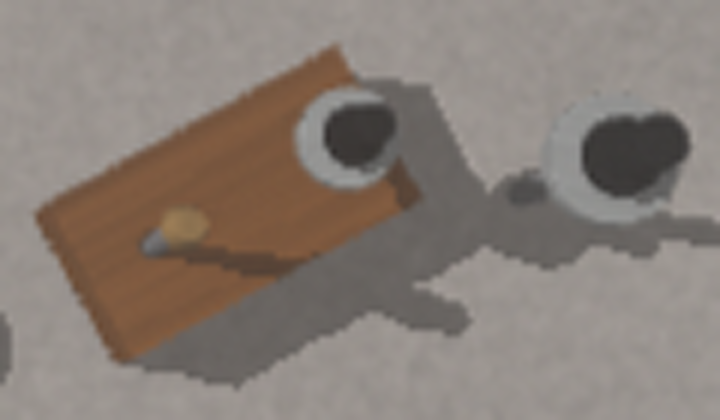

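View pics/c3.png

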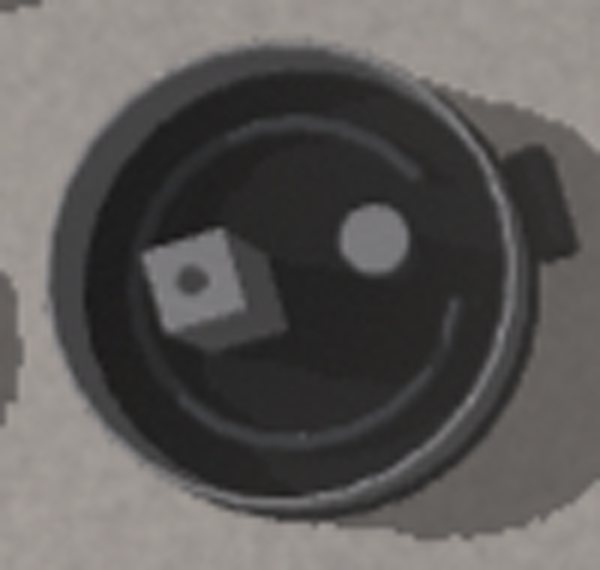

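The crops confirm it. In the stand, the small rod has a black handle at c1 (258,95) and a collar at c1 (252,145). The free-standing rod is clearly larger. The pocket hole is at c3 (193,281). Next I'll measure by ray casting.

```bash
cat > h.py <<'E'
import numpy as np,cv2
from station import sense,capture,camera_params,r
def ray(p,u,v,z):
    d=p["orientation"]@np.array([(u-p["cx"])/p["fx"],(v-p["cy"])/p["fy"],1.]);o=np.array(p["xyz"])
    return o+d*(z-o[2])/d[2]
def proj(p,X):
    c=p["orientation"].T@(np.asarray(X)-p["xyz"]);return np.array([p["cx"]+p["fx"]*c[0]/c[2],p["cy"]+p["fy"]*c[1]/c[2]])
E
python3 - <<'E'
from h import *
pt=camera_params("top");ps=camera_params("side")
f=lambda u,v,s,a,b:(a+(u+.5)/s-.5,b+(v+.5)/s-.5)
C=ray(pt,*f(347,138,6,295,140),.1095);print("collar top",C)
print("stir (hole at z.05)",ray(pt,*f(150,245,6,295,140),.05))
P=ray(pt,*f(193,281,6,117,122),.096);print("pocket",P)
print("large",ray(pt,*f(612,158,6,295,140),.15))
# stand corners at z=.05
print("stand corners",[ray(pt,*f(u,v,6,295,140),.05)[:2].round(3) for u,v in((338,45),(45,213),(118,357),(405,205))])
# side checks
u,v=f(252,140,5,280,215);print("collar side",ray(ps,u,v,.1095))
print("col corners",[ray(pt,*f(u,v,6,117,122),.096)[:2].round(4) for u,v in((142,252),(222,228),(246,310),(168,335))])
s=cv2.imread("pics/side0.png");a,b=proj(ps,P);print("pocket in side",a,b, proj(ps,C))
print("cup",ray(pt,248,188,.09),"mug",ray(pt,257,85,.09))
x,y=int(a),int(b);cv2.imwrite("pics/c4.png",cv2.resize(s[y-40:y+40,x-50:x+50],(700,560),interpolation=cv2.INTER_CUBIC));print(x-50,y-40)
E
```

```text
collar top [ 0.52806807 -0.27273241  0.1095    ]
stir (hole at z.05) [ 0.48981325 -0.19779735  0.05      ]
pocket [0.52579439 0.24861114 0.096     ]
large [ 0.5119658  -0.37038333  0.15      ]
stand corners [array([ 0.579, -0.286]), array([ 0.505, -0.151]), array([ 0.44 , -0.182]), array([ 0.505, -0.313])]
collar side [ 0.52455505 -0.27978429  0.1095    ]
col corners [array([0.5387, 0.2703]), array([0.5484, 0.2361]), array([0.5128, 0.2261]), array([0.5028, 0.2593])]
pocket in side 235.00222447986505 159.24165022724668 [329.41182422 240.64149045]
cup [ 0.47034553 -0.00486223  0.09      ] mug [ 0.74144209 -0.03436108  0.09      ]
185 119
```

View pics/c4.png

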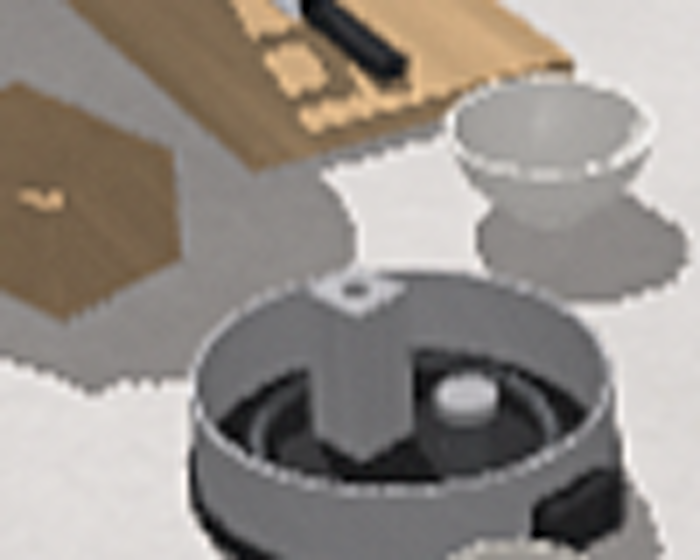

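```bash
python3 - <<'E'
from h import *
s=sense();p=camera_params("wrist")
R=s["ee_rot"]
print("cam in tool",R.T@(p["xyz"]-s["tcp_pos"]),"\n",R.T@p["orientation"],p["fx"],p["cx"],p["cy"])
# target: z=(-1,0,0), x=(0,1,0)
T=np.array([[0,0,-1],[1,0,0],[0,-1,0]],float)
from scipy.spatial.transform import Rotation as Ro
print("rotvec",Ro.from_matrix(R.T@T).as_rotvec())
print("shift to pocket view",R.T@(np.array([.526,.249,.26])-s["tcp_pos"]))
E
```

```text
cam in tool [-6.90604628e-02 -1.62948322e-01  5.35819643e-05] 
 [[ 6.80706860e-04  9.67517997e-01  2.52801230e-01]
 [-2.89200563e-04 -2.52801087e-01  9.67518231e-01]
 [ 9.99999727e-01 -7.31706554e-04  1.07723315e-04]] 273.18924067235906 254.08828355761815 190.59002324437017
rotvec [-0.00168707  1.19583713 -0.00126907]
shift to pocket view [-0.39837976 -0.03801217  0.20019079]
```

>>> {"op": "move_arm", "data": {
  "increments": "-1 -0.398 0 0.2 0 1.196 0;-1 -0.398 0 0.2 0 1.196 0;-1 -0.398 0 0.2 0 1.196 0;-1 -0.398 0 0.2 0 1.196 0;-1 -0.398 0 0.2 0 1.196 0;-1 -0.398 0 0.2 0 1.196 0;-1 -0.398 0 0.2 0 1.196 0;-1 -0.398 0 0.2 0 1.196 0"
}}

```text
time_s: 0.9
tcp_pos: [0.4965, 0.2818, 0.2223]
ee_rot: [[0.006, -0.0, -1.0], [1.0, -0.0, 0.006], [-0.0, -1.0, 0.0]]
wrist_force: [0.4, 1.4, 0.2]
gripper_width: 1.003
```

>>> {"op": "move_arm", "data": {
  "increments": "-1 -0.02 0 -0.01 0 0 0;-1 -0.02 0 -0.01 0 0 0;-1 -0.02 0 -0.01 0 0 0"
}}

```text
time_s: 1.2
tcp_pos: [0.5056, 0.2632, 0.2221]
ee_rot: [[0.001, -0.001, -1.0], [1.0, -0.0, 0.001], [-0.0, -1.0, 0.001]]
wrist_force: [-0.3, 0.2, 0.2]
gripper_width: 1.001
```

```bash
python3 - <<'E'
from h import *
s=sense();p=camera_params("wrist");im,d=capture("wrist")
print(s["tcp_pos"],s["joint_velocities"].round(2))
a,b=proj(p,[.526,.249,.096]);print(a,b)
np.savez("pics/w1.npz",im=im,d=d,**p)
cv2.imwrite("pics/w1.png",im[:,:,::-1])
x,y=int(a),int(b);print(x-40,y-30);cv2.imwrite("pics/w1c.png",cv2.resize(im[y-30:y+30,x-40:x+40,::-1],(800,600),interpolation=cv2.INTER_CUBIC))
E
```

```text
[0.50557032 0.26319656 0.22211977] [ 1.7  -0.17  0.23  0.14  0.05  0.1 ]
235.1464907270556 172.0499050037134
195 142
```

View pics/w1c.png

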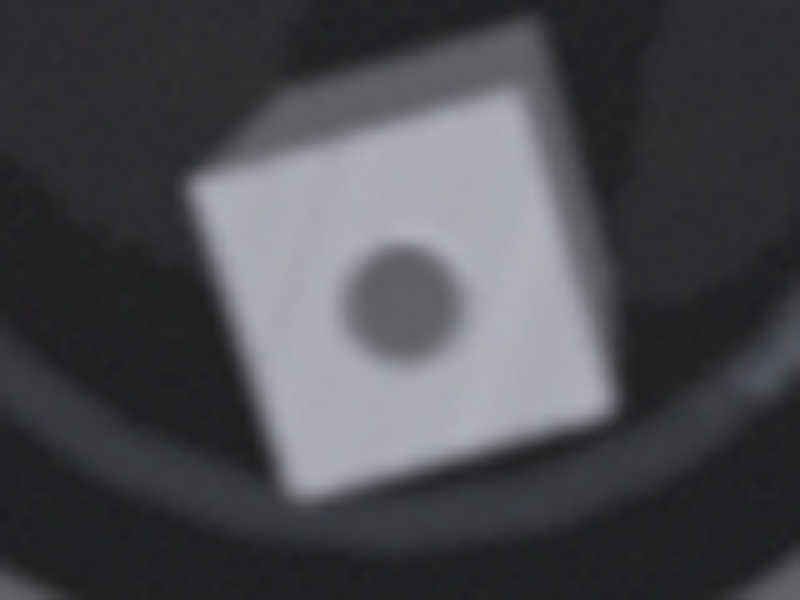

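>>> {"op": "move_arm", "data": {
  "increments": "-1 -0.4 0 -0.018 0 0 0;-1 -0.4 0 -0.018 0 0 0;-1 -0.4 0 -0.018 0 0 0;-1 -0.4 0 -0.018 0 0 0;-1 -0.4 0 -0.018 0 0 0;-1 -0.4 0 -0.018 0 0 0;-1 -0.4 0 -0.018 0 0 0;-1 -0.4 0 -0.018 0 0 0"
}}

```text
time_s: 2.05
tcp_pos: [0.5238, -0.1363, 0.2229]
ee_rot: [[-0.003, 0.001, -1.0], [1.0, 0.0, -0.003], [0.0, -1.0, -0.001]]
wrist_force: [1.3, -0.0, 1.2]
gripper_width: 0.999
```

>>> {"op": "move_arm", "data": {
  "increments": "-1 -0.13 -0.01 0 0 0 0;-1 -0.13 -0.01 0 0 0 0;-1 -0.13 -0.01 0 0 0 0;-1 -0.13 -0.01 0 0 0 0;-1 -0.13 -0.01 0 0 0 0"
}}

```text
time_s: 2.55
tcp_pos: [0.5238, -0.2652, 0.2321]
ee_rot: [[-0.0, -0.001, -1.0], [1.0, 0.001, -0.0], [0.001, -1.0, 0.001]]
wrist_force: [-0.1, 0.5, -0.3]
gripper_width: 1.0
```

```bash
python3 - <<'E'
from h import *
z=np.load("pics/w1.npz");im=z["im"]
g=cv2.cvtColor(im,cv2.COLOR_RGB2GRAY)[142:202,195:275]
m=(g>140).astype(np.uint8);cs,_=cv2.findContours(m,cv2.RETR_EXTERNAL,cv2.CHAIN_APPROX_NONE);c=max(cs,key=cv2.contourArea)
(cx,cy),_,_=cv2.minAreaRect(c);p={k:z[k] for k in("fx","fy","cx","cy","xyz","orientation")}
print("pocket by face",ray(p,cx+195,cy+142,.096),"hole",ray(p,235.05,171.95,.096))
s=sense();p=camera_params("wrist");im,d=capture("wrist")
print(s["tcp_pos"],s["joint_velocities"].round(2),s["wrist_force"])
a,b=proj(p,[.528,-.273,.134]);print(a,b)
np.savez("pics/w2.npz",im=im,d=d,**p)
cv2.imwrite("pics/w2.png",im[:,:,::-1])
x,y=int(a),int(b);print(x-56,y-42);cv2.imwrite("pics/w2c.png",cv2.resize(im[y-42:y+42,x-56:x+56,::-1],(784,588),interpolation=cv2.INTER_CUBIC))
E
```

```text
pocket by face [0.52622523 0.24780377 0.096     ] hole [0.52610155 0.2488908  0.096     ]
[ 0.52382067 -0.26516359  0.23209595] [ 1.63 -0.73 -0.77 -0.02  0.12  0.01] [-0.06121315  0.51896374 -0.30332098]
249.96104341473904 183.63413200733072
193 141
```

View pics/w2c.png

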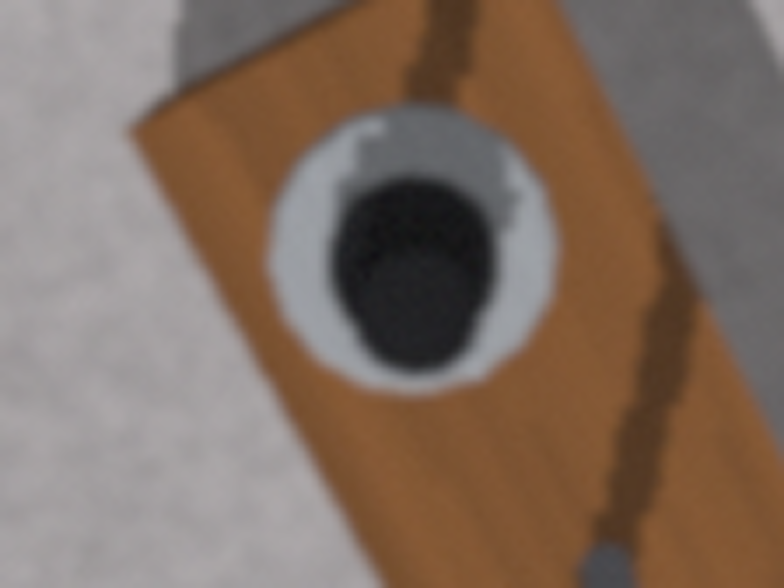

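View pics/w2.png

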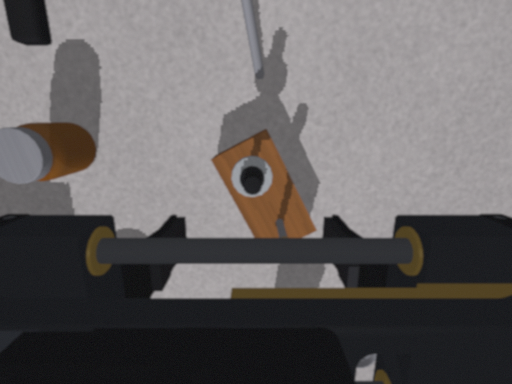

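The wrist crop shows the collar disc centred at (413,250) and the top of the black handle at about (417,310), with jaw clearance on both sides along the image horizontal.

```bash
python3 - <<'E'
from h import *
z=np.load("pics/w2.npz");p={k:z[k] for k in("fx","fy","cx","cy","xyz","orientation")}
f=lambda u,v:(193+(u+.5)/7-.5,141+(v+.5)/7-.5)
print("collar",ray(p,*f(413,250),.1095),"handle top",ray(p,*f(417,312),.150),"flange",ray(p,*f(414,258),.118))
zz=z["d"];u,v=map(int,f(300,260));print("depth collar", p["xyz"]+p["orientation"]@(np.array([(u-p["cx"])/p["fx"],(v-p["cy"])/p["fy"],1])*zz[v,u]))
s0=camera_params("side");F=ray(s0,348.4,298,0);print("large foot",F,"top z proj",[(h,proj(s0,[F[0],F[1],h]).round(1)) for h in(.18,.2,.22)])
s=sense();print(s["tcp_pos"])
E
```

```text
collar [ 0.5266201  -0.27528956  0.1095    ] handle top [ 0.52575253 -0.27532604  0.15      ] flange [ 0.52639931 -0.27583906  0.118     ]
depth collar [ 0.54408962 -0.27512072  0.11236899]
large foot [ 0.51587881 -0.38181208  0.        ] top z proj [(0.18, array([356. , 245.3])), (0.2, array([356.9, 238.9])), (0.22, array([357.8, 232.3]))]
[ 0.52380178 -0.26455593  0.23222929]
```

>>> {"op": "move_arm", "data": {
  "increments": "-1 -0.01 0.03 -0.0025 0 0 0;-1 -0.01 0.06 -0.0025 0 0 0;-1 -0.01 0.06 -0.0025 0 0 0;-1 -0.01 0.06 -0.0025 0 0 0"
}}

```text
time_s: 3.0
tcp_pos: [0.5266, -0.2748, 0.1731]
ee_rot: [[-0.003, -0.0, -1.0], [1.0, -0.001, -0.003], [-0.001, -1.0, 0.0]]
wrist_force: [0.1, -0.4, 1.4]
gripper_width: 1.002
```

>>> {"op": "move_arm", "data": {
  "increments": "-1 0 0.03 0 0 0 0;-1 0 0.052 0 0 0 0;-1 0 0.052 0 0 0 0;-1 0 0.052 0 0 0 0"
}}

```text
time_s: 3.4
tcp_pos: [0.5275, -0.276, 0.1226]
ee_rot: [[-0.002, 0.003, -1.0], [1.0, -0.002, -0.002], [-0.002, -1.0, -0.003]]
wrist_force: [0.0, 0.7, -0.6]
gripper_width: 1.001
```

>>> {"op": "move_arm", "data": {
  "increments": "1 0 0 0 0 0 0;1 0 0 0 0 0 0;1 0 0 0 0 0 0;1 0 0 0 0 0 0;1 0 0 0 0 0 0;1 0 0 0 0 0 0;1 0 0 0 0 0 0;1 0 0 0 0 0 0"
}}

```text
time_s: 4.2
tcp_pos: [0.5261, -0.276, 0.1205]
ee_rot: [[-0.0, -0.0, -1.0], [1.0, 0.0, -0.0], [0.0, -1.0, 0.0]]
wrist_force: [0.5, 0.4, 0.7]
gripper_width: 0.356
```

>>> {"op": "move_arm", "data": {
  "increments": "1 0 0 0 0 0 0;1 0 0 0 0 0 0;1 0 0 0 0 0 0;1 0 0 0 0 0 0;1 0 0 0 0 0 0"
}}

```text
time_s: 4.7
tcp_pos: [0.5264, -0.276, 0.1206]
ee_rot: [[-0.0, 0.001, -1.0], [1.0, -0.0, -0.0], [-0.0, -1.0, -0.001]]
wrist_force: [0.0, -0.7, -0.4]
gripper_width: 0.197
```

>>> {"op": "move_arm", "data": {
  "increments": "1 0 -0.02 0 0 0 0;1 0 -0.045 0 0 0 0;1 0 -0.08 0 0 0 0;1 0 -0.11 0 0 0 0;1 0 -0.14 0 0 0 0;1 0 -0.14 0 0 0 0;1 0 -0.14 0 0 0 0"
}}

```text
time_s: 5.4
tcp_pos: [0.5255, -0.2756, 0.2601]
ee_rot: [[0.0, -0.001, -1.0], [1.0, 0.001, 0.0], [0.001, -1.0, 0.001]]
wrist_force: [-0.2, 0.9, -3.6]
gripper_width: 0.196
```

```bash
python3 - <<'E'
from h import *
s=sense();print(s["tcp_pos"],s["wrist_force"],s["gripper_width"])
im,d=capture("side");ps=camera_params("side")
a,b=proj(ps,s["tcp_pos"]);x,y=int(a),int(b)
cv2.imwrite("pics/s3.png",cv2.resize(im[y-60:y+90,x-100:x+100,::-1],(800,600),interpolation=cv2.INTER_CUBIC))
E
```

```text
[ 0.52552671 -0.27558269  0.26011535] [-0.19643376  0.90476001 -3.56845589] 0.19568155143138571
```

View pics/s3.png

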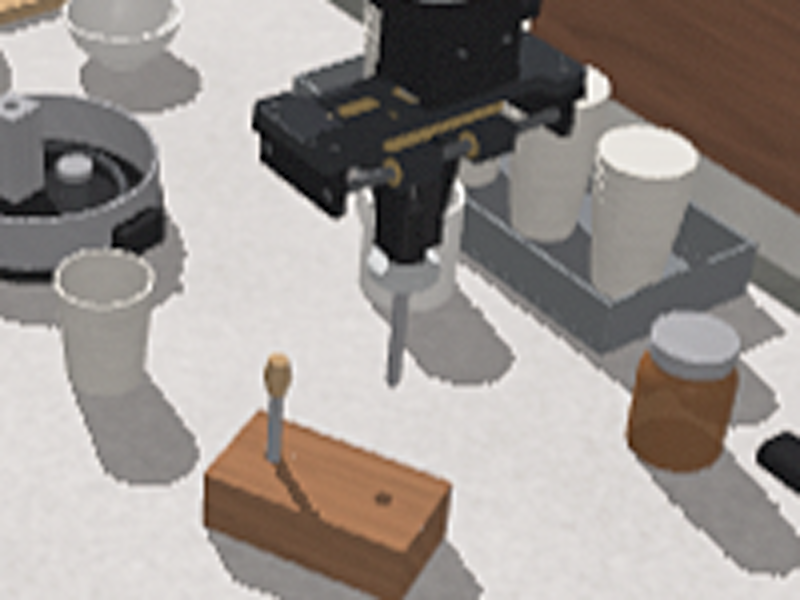

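The rod is out of its hole (the empty hole is at (382,498)) and hangs upright in the jaws. The stirring rod and the cup haven't been disturbed. Now carrying it to the pocket.

>>> {"op": "move_arm", "data": {
  "increments": "1 0.04 0 0 0 0 0;1 0.09 0 0 0 0 0;1 0.14 0 0 0 0 0;1 0.19 0 0 0 0 0;1 0.24 0 0 0 0 0;1 0.29 0 0 0 0 0;1 0.34 0 0 0 0 0;1 0.38 0 0 0 0 0"
}}

```text
time_s: 6.25
tcp_pos: [0.5246, 0.1062, 0.2585]
ee_rot: [[-0.001, -0.004, -1.0], [1.0, -0.001, -0.001], [-0.001, -1.0, 0.004]]
wrist_force: [0.5, -0.5, -1.7]
gripper_width: 0.198
```

>>> {"op": "move_arm", "data": {
  "increments": "1 0.04 0 0 0 0 0;1 0.08 0 0 0 0 0;1 0.12 0 0 0 0 0;1 0.144 0 0 0 0 0;1 0.144 0 0 0 0 0;1 0.144 0 0 0 0 0;1 0.144 0 0 0 0 0"
}}

```text
time_s: 6.95
tcp_pos: [0.5256, 0.2469, 0.2594]
ee_rot: [[0.001, -0.002, -1.0], [1.0, -0.002, 0.001], [-0.002, -1.0, 0.002]]
wrist_force: [-0.6, -0.4, -1.4]
gripper_width: 0.197
```

```bash
python3 - <<'E'
from h import *
s=sense();print(s["tcp_pos"],s["wrist_force"],s["gripper_width"],s["ee_rot"].round(4))
for n in("side","wrist","top"):
    ps=camera_params(n);im,d=capture(n)
    a,b=proj(ps,[.526,.2488,.096]);x,y=int(a),int(b);print(n,a,b,"foot pred",proj(ps,s["tcp_pos"]-[0,0,.1106]))
    x=min(max(x,60),450);y=min(max(y,45),338);print(x-60,y-45)
    cv2.imwrite(f"pics/{n}4.png",cv2.resize(im[y-45:y+45,x-60:x+60,::-1],(720,540),interpolation=cv2.INTER_CUBIC))
E
```

```text
[0.5256067  0.24694126 0.25941542] [-0.55300472 -0.42961928 -1.41137921] 0.1969192317844616 [[ 8.0e-04 -2.1e-03 -1.0e+00]
 [ 1.0e+00 -1.7e-03  8.0e-04]
 [-1.7e-03 -1.0e+00  2.1e-03]]
side 235.0289642034048 159.20168349560947 foot pred [234.54717218 145.9112807 ]
175 114
wrist 253.93606536806155 179.38876598346155 foot pred [254.35049504 188.4498301 ]
193 134
top 148.67579114979944 168.3386181442059 foot pred [143.93984902 165.69657194]
88 123
```

View pics/side4.png

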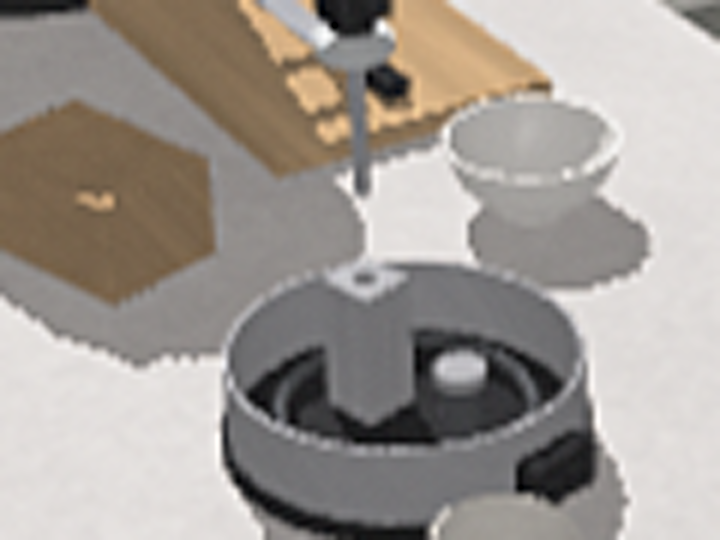

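View pics/wrist4.png

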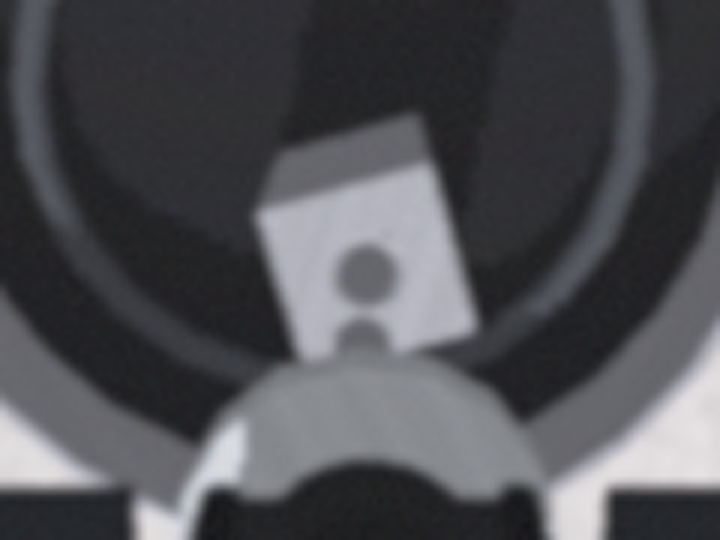

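```bash
python3 - <<'E'
from h import *
s=sense();p=camera_params("wrist");print(s["tcp_pos"])
f=lambda u,v:(193+(u+.5)/6-.5,134+(v+.5)/6-.5)
print("hole",ray(p,*f(367,274),.096))
t=s["tcp_pos"]
for dz in(.1106,.1066,.0906): print(dz,(proj(p,t-[0,0,dz])-[193,134]+.5)*6-.5)
print("foot",ray(p,*f(362,330),.1488), "rod r5 top edge pred",(proj(p,t+[0,.005,-.1066])-[193,134]+.5)*6-.5,(proj(p,t+[0,.003,-.1106])-[193,134]+.5)*6-.5)
E
```

```text
[0.52609232 0.24694852 0.26044673]
hole [0.52665025 0.24899417 0.096     ]
0.1106 [369.92854904 328.76148978]
0.1066 [369.947822  334.5239434]
0.0906 [370.03059188 359.27144198]
foot [0.52746244 0.24743028 0.1488    ] rod r5 top edge pred [370.00406348 362.93145172] [369.96194399 345.61860834]
```

>>> {"op": "move_arm", "data": {
  "increments": "1 0.0015 0.02 0 0 0 0;1 0.0015 0.04 0 0 0 0;1 0.0015 0.045 0 0 0 0;1 0.0015 0.05 0 0 0 0;1 0.0015 0.055 0 0 0 0;1 0.0015 0.06 0 0 0 0;1 0.0015 0.06 0 0 0 0"
}}

```text
time_s: 7.8
tcp_pos: [0.5258, 0.2491, 0.2006]
ee_rot: [[0.0, -0.001, -1.0], [1.0, -0.001, 0.0], [-0.001, -1.0, 0.001]]
wrist_force: [-1.1, -0.9, -1.1]
gripper_width: 0.195
```

>>> {"op": "move_arm", "data": {
  "increments": "1 0 0.005 0 0 0 0;1 0 0.01 0 0 0 0;1 0 0.015 0 0 0 0;1 0 0.02 0 0 0 0;1 0 0.02 0 0 0 0"
}}

```text
time_s: 8.3
tcp_pos: [0.5257, 0.2492, 0.1792]
ee_rot: [[0.0, -0.002, -1.0], [1.0, -0.001, 0.0], [-0.001, -1.0, 0.002]]
wrist_force: [0.7, -1.5, -2.8]
gripper_width: 0.195
```

```bash
python3 - <<'E'
from h import *
s=sense();print(s["tcp_pos"],s["wrist_force"])
ps=camera_params("side");im,d=capture("side");x,y=235,150
cv2.imwrite(f"pics/side5.png",cv2.resize(im[y-45:y+45,x-60:x+60,::-1],(720,540),interpolation=cv2.INTER_CUBIC))
E
```

```text
[0.52567634 0.24921149 0.17924386] [ 0.67800294 -1.48205382 -2.83399612]
```

View pics/side5.png

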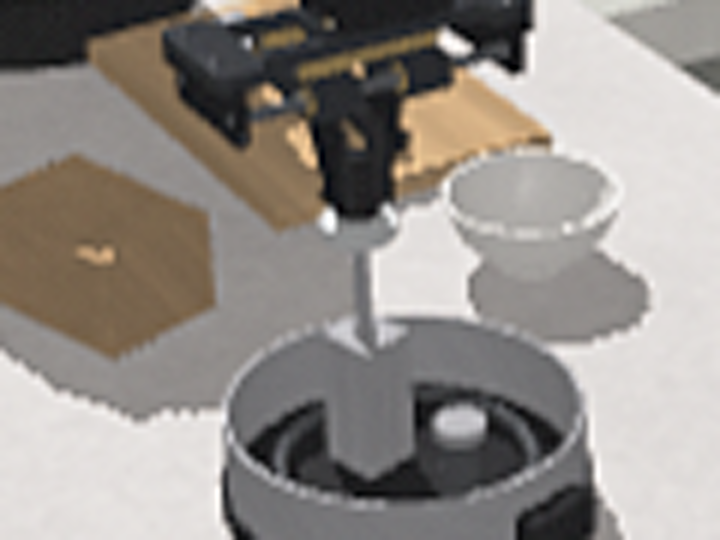

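```bash
python3 - <<'E'
from h import *
ps=camera_params("side");im,d=capture("side");x,y=235,158
print([(h,proj(ps,[.5258,.2492,h]).round(1)) for h in(.0686,.096,.158)])
cv2.imwrite(f"pics/side5b.png",cv2.resize(im[y-20:y+20,x-25:x+25,::-1],(750,600),interpolation=cv2.INTER_NEAREST))
ps=camera_params("wrist");im,d=capture("wrist");print(proj(ps,[.526,.249,.096]));cv2.imwrite("pics/wrist5.png",cv2.resize(im[80:230,150:350,::-1],(800,600),interpolation=cv2.INTER_CUBIC))
E
```

```text
[(0.0686, array([235.2, 166. ])), (0.096, array([234.9, 159.2])), (0.158, array([234.2, 143.2]))]
[253.96856689 195.05360285]
```

View pics/side5b.png

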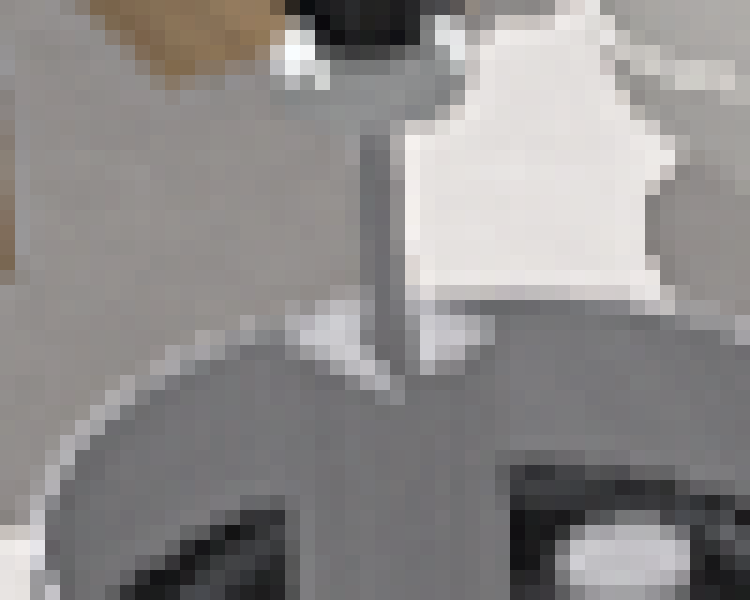

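View pics/wrist5.png

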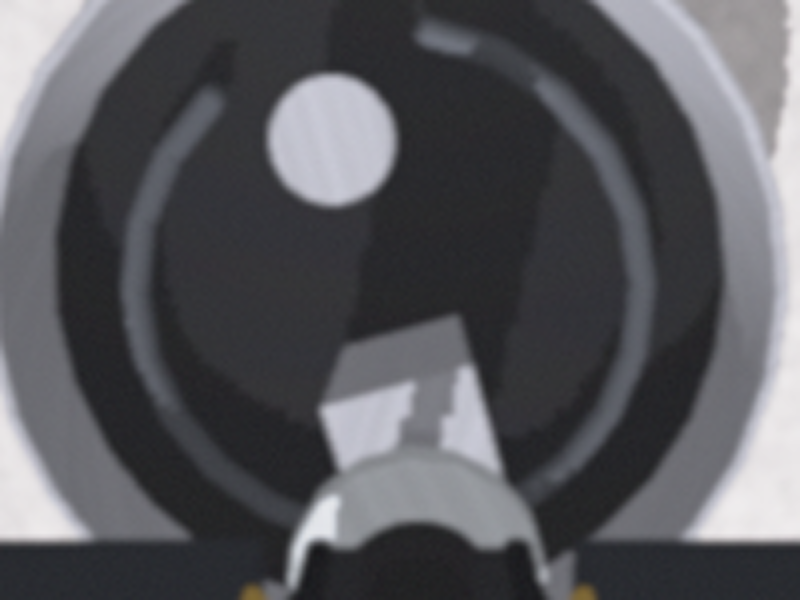

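The rod is inside the hole: it ends at the rim (side5b ~(385,330)), and the dark band in front of it is its shadow. Continuing to just above the shallowest possible floor.

>>> {"op": "move_arm", "data": {
  "increments": "1 0 0.006 0 0 0 0;1 0 0.012 0 0 0 0;1 0 0.018 0 0 0 0;1 0 0.024 0 0 0 0;1 0 0.03 0 0 0 0;1 0 0.033 0 0 0 0;1 0 0.033 0 0 0 0;1 0 0.033 0 0 0 0"
}}

```text
time_s: 9.25
tcp_pos: [0.5258, 0.2493, 0.1468]
ee_rot: [[0.0, -0.001, -1.0], [1.0, -0.001, 0.0], [-0.001, -1.0, 0.001]]
wrist_force: [-0.7, -2.3, -4.3]
gripper_width: 0.196
```

>>> {"op": "move_arm", "data": {
  "increments": "1 0 0.0005 0 0 0 0;1 0 0.001 0 0 0 0;1 0 0.0015 0 0 0 0;1 0 0.002 0 0 0 0;1 0 0.0025 0 0 0 0;1 0 0.003 0 0 0 0;1 0 0.0035 0 0 0 0;1 0 0.004 0 0 0 0"
}}

```text
time_s: 10.05
tcp_pos: [0.5261, 0.2495, 0.1436]
ee_rot: [[-0.0, 0.0, -1.0], [1.0, -0.0, -0.0], [-0.0, -1.0, -0.0]]
wrist_force: [-2.4, -4.2, 1.1]
gripper_width: 0.197
```

>>> {"op": "move_arm", "data": {
  "increments": "1 -0.0005 0 0.0003 0 0 0;1 -0.001 0 0.0005 0 0 0;1 -0.001 0 0.0005 0 0 0"
}}

```text
time_s: 10.35
tcp_pos: [0.5259, 0.2489, 0.1435]
ee_rot: [[-0.0, 0.001, -1.0], [1.0, 0.001, -0.0], [0.001, -1.0, -0.001]]
wrist_force: [-1.1, -1.5, -1.2]
gripper_width: 0.199
```

>>> {"op": "move_arm", "data": {
  "increments": "1 0 0.0005 0 0 0 0;1 0 0.001 0 0 0 0;1 0 0.0015 0 0 0 0;1 0 0.002 0 0 0 0;1 0 0.0025 0 0 0 0;1 0 0.003 0 0 0 0"
}}

```text
time_s: 10.95
tcp_pos: [0.5257, 0.2487, 0.1405]
ee_rot: [[-0.0, 0.0, -1.0], [1.0, 0.0, -0.0], [0.0, -1.0, -0.0]]
wrist_force: [-1.0, -1.5, -0.5]
gripper_width: 0.195
```

>>> {"op": "move_arm", "data": {
  "increments": "1 -0.0005 0.0005 0 0 0 0;1 -0.0005 0.001 0 0 0 0;1 -0.0005 0.0015 0 0 0 0;1 -0.0005 0.002 0 0 0 0;1 -0.0005 0.0025 0 0 0 0;1 -0.0005 0.003 0 0 0 0"
}}

```text
time_s: 11.55
tcp_pos: [0.5262, 0.2483, 0.1389]
ee_rot: [[-0.001, 0.002, -1.0], [1.0, 0.001, -0.001], [0.001, -1.0, -0.002]]
wrist_force: [-1.9, -0.0, 7.1]
gripper_width: 0.196
```

>>> {"op": "move_arm", "data": {
  "increments": "1 0 0.0005 0 0 0 0;1 0 0.001 0 0 0 0;1 0 0.0015 0 0 0 0;1 0 0.002 0 0 0 0;1 0 0.0025 0 0 0 0;1 0 0.003 0 0 0 0"
}}

```text
time_s: 12.15
tcp_pos: [0.5267, 0.2484, 0.1387]
ee_rot: [[-0.002, 0.004, -1.0], [1.0, 0.001, -0.002], [0.001, -1.0, -0.004]]
wrist_force: [-6.0, -2.9, 18.6]
gripper_width: 0.194
```

Contact: z holds at 0.139 m and the force rises. That puts the foot at about 0.028 m, which is about 68 mm deep and within the stated range. Easing back to about 10 N and holding.

>>> {"op": "move_arm", "data": {
  "increments": "1 0 -0.001 0 0 0 0;1 0 -0.0022 0 0 0 0;1 0 -0.0022 0 0 0 0;1 0 -0.0022 0 0 0 0"
}}

```text
time_s: 12.55
tcp_pos: [0.5263, 0.2483, 0.1389]
ee_rot: [[-0.001, 0.002, -1.0], [1.0, 0.001, -0.001], [0.001, -1.0, -0.002]]
wrist_force: [-2.9, -2.0, 9.0]
gripper_width: 0.196
```

>>> {"op": "move_arm", "data": {
  "increments": "1 0 0 0 0 0 0;1 0 0 0 0 0 0;1 0 0 0 0 0 0;1 0 0 0 0 0 0;1 0 0 0 0 0 0"
}}

```text
time_s: 13.05
tcp_pos: [0.5263, 0.2484, 0.1389]
ee_rot: [[-0.001, 0.002, -1.0], [1.0, 0.001, -0.001], [0.001, -1.0, -0.002]]
wrist_force: [-2.5, -2.0, 8.5]
gripper_width: 0.195
```

>>> {"op": "move_arm", "data": {
  "increments": "1 0 0 0 0 0 0;1 0 0 0 0 0 0;1 0 0 0 0 0 0;1 0 0 0 0 0 0;1 0 0 0 0 0 0"
}}

```text
time_s: 13.55
tcp_pos: [0.5263, 0.2483, 0.1389]
ee_rot: [[-0.001, 0.002, -1.0], [1.0, 0.001, -0.001], [0.001, -1.0, -0.002]]
wrist_force: [-3.1, -1.6, 8.4]
gripper_width: 0.196
```

>>> {"op": "move_arm", "data": {
  "increments": "1 0 0 0 0 0 0;1 0 0 0 0 0 0;1 0 0 0 0 0 0;1 0 0 0 0 0 0;1 0 0 0 0 0 0"
}}

```text
time_s: 14.05
tcp_pos: [0.5263, 0.2483, 0.1388]
ee_rot: [[-0.001, 0.002, -1.0], [1.0, 0.001, -0.001], [0.001, -1.0, -0.002]]
wrist_force: [-1.9, -2.1, 8.1]
gripper_width: 0.198
```

>>> {"op": "move_arm", "data": {
  "increments": "1 0 0.0004 0 0 0 0;1 0 0.0004 0 0 0 0;1 0 0.0004 0 0 0 0;1 0 0.0004 0 0 0 0;1 0 0.0004 0 0 0 0;1 0 0.0004 0 0 0 0;1 0 0.0004 0 0 0 0;1 0 0.0004 0 0 0 0"
}}

```text
time_s: 14.85
tcp_pos: [0.5264, 0.2483, 0.1388]
ee_rot: [[-0.001, 0.003, -1.0], [1.0, 0.001, -0.001], [0.001, -1.0, -0.003]]
wrist_force: [-3.1, -1.3, 10.4]
gripper_width: 0.197
```

>>> {"op": "move_arm", "data": {
  "increments": "1 0 0 0 0 0 0;1 0 0 0 0 0 0;1 0 0 0 0 0 0;1 0 0 0 0 0 0;1 0 0 0 0 0 0;1 0 0 0 0 0 0"
}}

```text
time_s: 15.45
tcp_pos: [0.5264, 0.2483, 0.1389]
ee_rot: [[-0.001, 0.003, -1.0], [1.0, 0.001, -0.001], [0.001, -1.0, -0.003]]
wrist_force: [-2.5, -1.8, 10.7]
gripper_width: 0.195
```

Held for about 3 s at 10–12 N on the floor. Now relieving the force, then opening to 34 mm.

>>> {"op": "move_arm", "data": {
  "increments": "1 0 -0.001 0 0 0 0;1 0 -0.002 0 0 0 0;1 0 -0.0026 0 0 0 0;1 0 -0.0026 0 0 0 0;1 0 -0.0026 0 0 0 0"
}}

```text
time_s: 15.95
tcp_pos: [0.5259, 0.2482, 0.139]
ee_rot: [[-0.0, 0.001, -1.0], [1.0, 0.0, -0.0], [0.0, -1.0, -0.001]]
wrist_force: [-0.4, -0.7, 3.0]
gripper_width: 0.194
```

>>> {"op": "move_arm", "data": {
  "increments": "0.22 0 0 0 0 0 0;0.22 0 0 0 0 0 0;0.22 0 0 0 0 0 0;0.22 0 0 0 0 0 0;0.22 0 0 0 0 0 0;0.22 0 0 0 0 0 0"
}}

```text
time_s: 16.55
tcp_pos: [0.5256, 0.248, 0.1389]
ee_rot: [[0.0, 0.0, -1.0], [1.0, 0.0, 0.0], [0.0, -1.0, -0.0]]
wrist_force: [0.1, -0.3, -1.1]
gripper_width: 0.387
```

```bash
python3 - <<'E'
from h import *
s=sense();print(s["tcp_pos"],s["wrist_force"],s["gripper_width"]*87)
for n,(x,y) in(("side",(235,145)),("wrist",(250,230))):
    im,d=capture(n);w=50 if n=="side" else 110;h=w*3//4
    cv2.imwrite(f"pics/{n}6.png",cv2.resize(im[y-h:y+h,x-w:x+w,::-1],(720,540),interpolation=cv2.INTER_CUBIC))
E
```

```text
[0.52561461 0.24803768 0.13888509] [ 0.12027069 -0.33100771 -1.12244785] 33.699909485725215
```

View pics/side6.png

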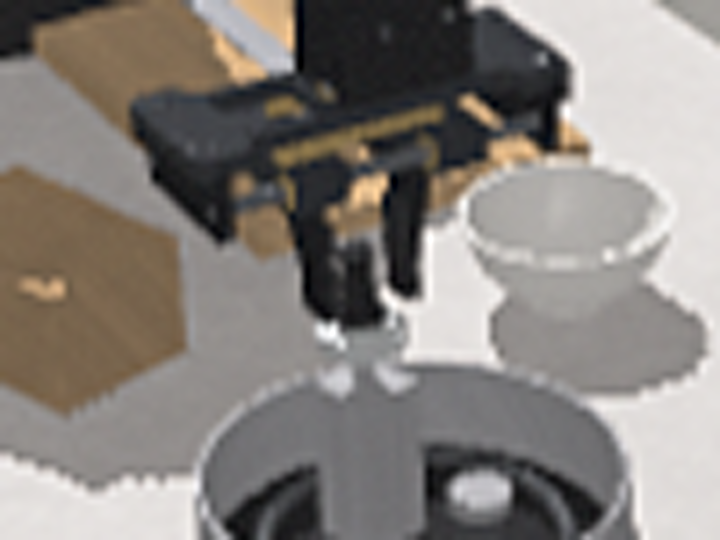

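View pics/wrist6.png

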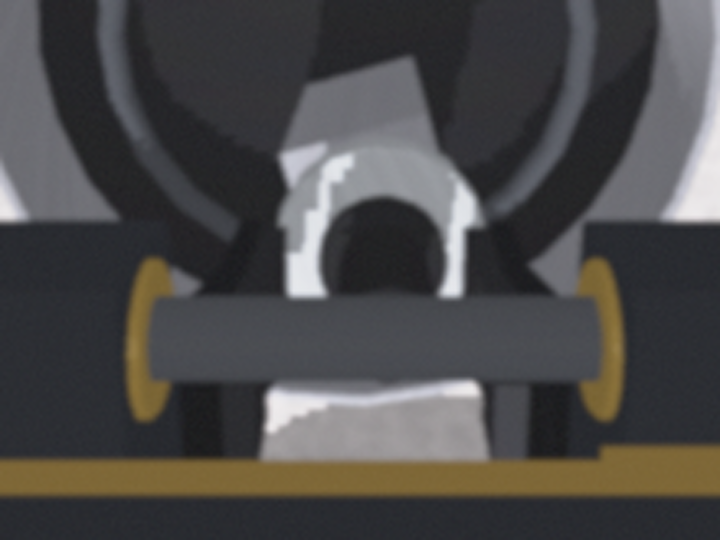

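The rod stands free in the pocket, and the open fingers clear the flange on both sides (wrist6: flange x 320–445, fingers at 285 and 463). I'll shift 1 mm to centre, then go down onto the collar.

>>> {"op": "move_arm", "data": {
  "increments": "0.22 0 0 0.001 0 0 0;0.22 0 0.003 0.001 0 0 0;0.22 0 0.006 0.001 0 0 0;0.22 0 0.008 0.001 0 0 0;0.22 0 0.01 0.001 0 0 0;0.22 0 0.012 0.001 0 0 0;0.22 0 0.014 0.001 0 0 0;0.22 0 0.016 0.001 0 0 0"
}}

```text
time_s: 17.45
tcp_pos: [0.5251, 0.2483, 0.1233]
ee_rot: [[-0.0, 0.001, -1.0], [1.0, 0.001, -0.0], [0.001, -1.0, -0.001]]
wrist_force: [0.8, -0.3, 2.7]
gripper_width: 0.39
```

>>> {"op": "move_arm", "data": {
  "increments": "0.22 0 0.002 0 0 0 0;0.22 0 0.004 0 0 0 0;0.22 0 0.006 0 0 0 0;0.22 0 0.008 0 0 0 0;0.22 0 0.01 0 0 0 0;0.22 0 0.012 0 0 0 0;0.22 0 0.0135 0 0 0 0;0.22 0 0.0135 0 0 0 0"
}}

```text
time_s: 18.25
tcp_pos: [0.5246, 0.248, 0.1092]
ee_rot: [[0.0, -0.0, -1.0], [1.0, -0.0, 0.0], [-0.0, -1.0, 0.0]]
wrist_force: [1.4, 1.4, 1.8]
gripper_width: 0.391
```

>>> {"op": "move_arm", "data": {
  "increments": "0.22 0 0.0005 0 0 0 0;0.22 0 0.001 0 0 0 0;0.22 0 0.0015 0 0 0 0;0.22 0 0.002 0 0 0 0;0.22 0 0.0025 0 0 0 0;0.22 0 0.0025 0 0 0 0"
}}

```text
time_s: 18.85
tcp_pos: [0.5248, 0.2481, 0.1073]
ee_rot: [[-0.0, 0.0, -1.0], [1.0, 0.0, -0.0], [0.0, -1.0, -0.0]]
wrist_force: [0.6, 0.0, 4.6]
gripper_width: 0.391
```

>>> {"op": "move_arm", "data": {
  "increments": "0.22 0 0.0005 0 0 0 0;0.22 0 0.001 0 0 0 0;0.22 0 0.0015 0 0 0 0;0.22 0 0.0015 0 0 0 0"
}}

```text
time_s: 19.25
tcp_pos: [0.5253, 0.2483, 0.1066]
ee_rot: [[-0.0, 0.002, -1.0], [1.0, 0.001, -0.0], [0.001, -1.0, -0.002]]
wrist_force: [0.8, -0.1, 7.3]
gripper_width: 0.391
```

>>> {"op": "move_arm", "data": {
  "increments": "0.22 0 0.0005 0 0 0 0;0.22 0 0.001 0 0 0 0;0.22 0 0.0015 0 0 0 0;0.22 0 0.0015 0 0 0 0;0.22 0 0.0015 0 0 0 0"
}}

```text
time_s: 19.75
tcp_pos: [0.5253, 0.2483, 0.1064]
ee_rot: [[-0.001, 0.002, -1.0], [1.0, 0.001, -0.001], [0.001, -1.0, -0.002]]
wrist_force: [-1.9, -0.9, 13.7]
gripper_width: 0.386
```

The collar is seated: z stops at 0.1064 m (rim 96 mm plus 10 mm of collar) and the force climbs. Backing straight off.

>>> {"op": "move_arm", "data": {
  "increments": "0.22 0 -0.002 0 0 0 0;0.22 0 -0.004 0 0 0 0;0.22 0 -0.01 0 0 0 0;0.22 0 -0.02 0 0 0 0;0.22 0 -0.03 0 0 0 0;0.22 0 -0.04 0 0 0 0;0.22 0 -0.04 0 0 0 0"
}}

```text
time_s: 20.45
tcp_pos: [0.5256, 0.2487, 0.1461]
ee_rot: [[-0.0, 0.003, -1.0], [1.0, 0.002, -0.0], [0.002, -1.0, -0.003]]
wrist_force: [0.9, 0.4, -0.0]
gripper_width: 0.392
```

```bash
python3 - <<'E'
from h import *
s=sense();print(s["tcp_pos"],s["wrist_force"],s["gripper_width"]*87)
for n,(x,y) in(("side",(235,150)),("wrist",(250,200))):
    im,d=capture(n);w=40 if n=="side" else 80;h=w*3//4
    cv2.imwrite(f"pics/{n}7.png",cv2.resize(im[y-h:y+h,x-w:x+w,::-1],(720,540),interpolation=cv2.INTER_CUBIC))
E
```

```text
[0.52558865 0.24872222 0.14613489] [ 0.93534374  0.36993621 -0.02136888] 34.063458607989745
```

View pics/side7.png

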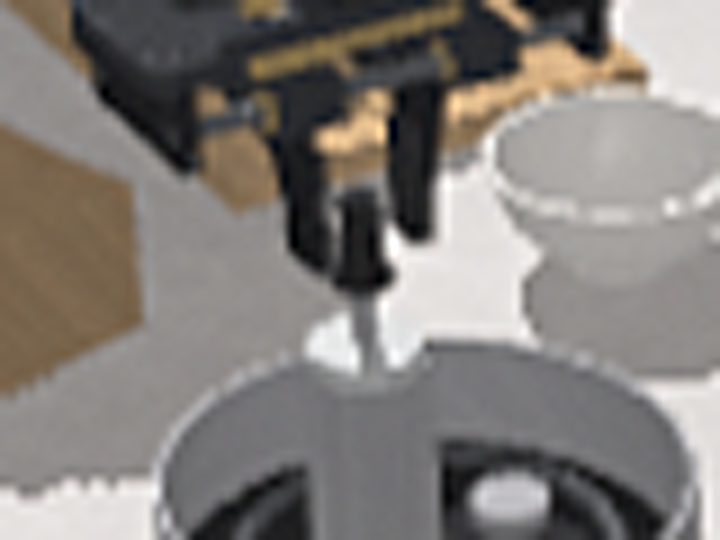

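View pics/wrist7.png

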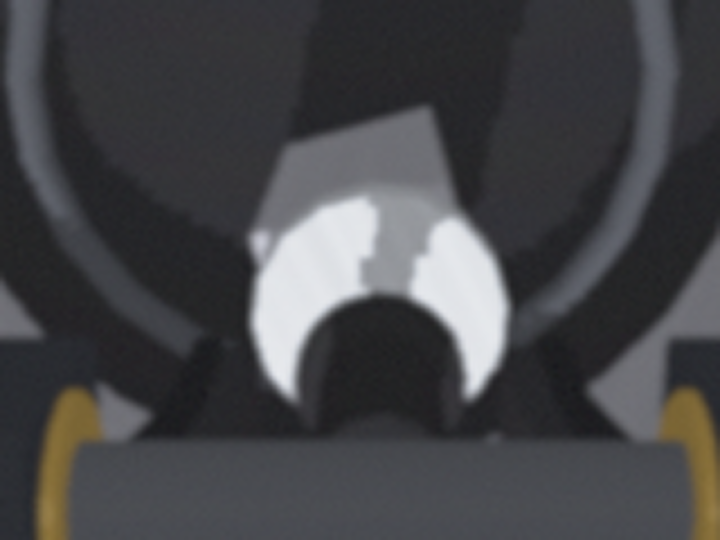

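The collar lies flat on the rim and the rod is upright, with the flange well above the collar. Raising clear for the final check.

>>> {"op": "move_arm", "data": {
  "increments": "0.22 0 -0.03 0 0 0 0;0.22 0 -0.07 0 0 0 0;0.22 0 -0.11 0 0 0 0;0.22 -0.03 -0.13 0 0 0 0;0.22 -0.06 -0.13 0 0 0 0;0.22 -0.06 -0.13 0 0 0 0;0.22 -0.06 -0.13 0 0 0 0"
}}

```text
time_s: 21.25
tcp_pos: [0.5243, 0.1875, 0.2735]
ee_rot: [[0.001, -0.001, -1.0], [1.0, -0.0, 0.001], [-0.0, -1.0, 0.001]]
wrist_force: [-0.3, 0.4, -0.2]
gripper_width: 0.388
```

```bash
python3 - <<'E'
from h import *
s=sense();print(s["tcp_pos"],s["wrist_force"],s["gripper_width"]*87,s["time_s"])
p=camera_params("wrist");im,d=capture("wrist")
v,u=np.mgrid[:384,:512];X=np.stack([(u-p["cx"])/p["fx"],(v-p["cy"])/p["fy"],np.ones(u.shape)],-1)*d[...,None]@p["orientation"].T+p["xyz"]
near=(np.hypot(X[...,0]-.526,X[...,1]-.249)<.03)&(d>0)
z=X[near][:,2]
print("handle top",np.percentile(z[z>.15],[50,90]) if (z>.15).any() else None,"collar top",np.median(z[(z>.1)&(z<.118)]),np.percentile(z[(z>.1)&(z<.118)],[5,95]))
hh=X[near];t=hh[hh[:,2]>.16];print("handle xy",t.mean(0) if len(t) else None)
cv2.imwrite("pics/w8.png",im[:,:,::-1])
im,d=capture("side");cv2.imwrite("pics/s8.png",cv2.resize(im[90:330,130:400,::-1],(675,600),interpolation=cv2.INTER_CUBIC))
E
```

```text
[0.52432037 0.1874662  0.27351351] [-0.33078012  0.39384841 -0.248678  ] 33.73476596434045 21.25
handle top [0.15950632 0.16749413] collar top 0.10660717506676304 [0.10416544 0.10788503]
handle xy [0.52447006 0.23952323 0.16454145]
```

View pics/s8.png

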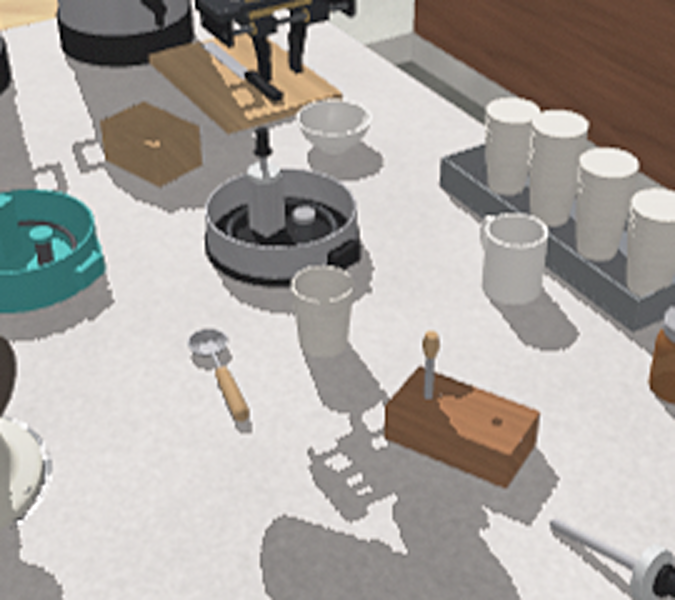

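View pics/w8.png

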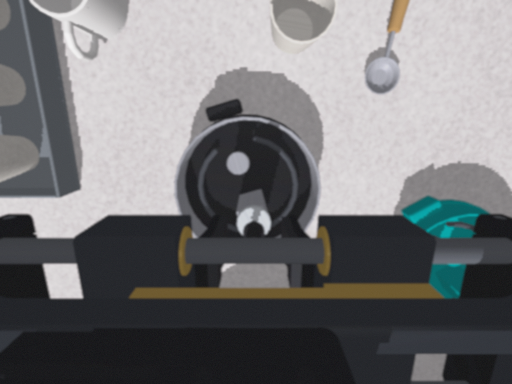

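The job looks right, but the larger decoy rod, standing at first, now lies on the table at s8 ~(600,560). I'll check when that happened and whether it is at rest.

```bash
python3 - <<'E'
from h import *
z=np.load("pics/w2.npz");p={k:z[k] for k in("fx","fy","cx","cy","xyz","orientation")};d=z["d"]
def pt(u,v):return p["xyz"]+p["orientation"]@(np.array([(u-p["cx"])/p["fx"],(v-p["cy"])/p["fy"],1])*d[v,u])
print("t=2.55 stem pts",pt(259,70).round(3),pt(254,40).round(3),pt(248,8).round(3))
print("upright foot would be at px",proj(p,[.516,-.382,0]),"stem z.08",proj(p,[.516,-.382,.08]))
im,dd=capture("top");pp=camera_params("top")
cv2.imwrite("pics/t9.png",im[:,:,::-1])
ims,_=capture("side");cv2.imwrite("pics/s9.png",ims[:,:,::-1])
print(sense()["time_s"])
E
```

```text
t=2.55 stem pts [ 0.518 -0.396  0.014] [ 0.524 -0.429  0.022] [ 0.531 -0.461  0.028]
upright foot would be at px [259.88268424  82.64819548] stem z.08 [261.45278249  73.01352343]
21.45
```

View pics/t9.png

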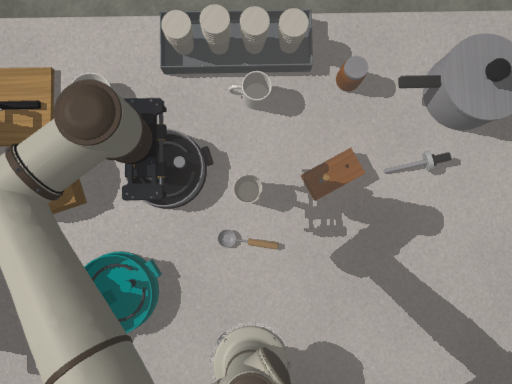

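View pics/s9.png

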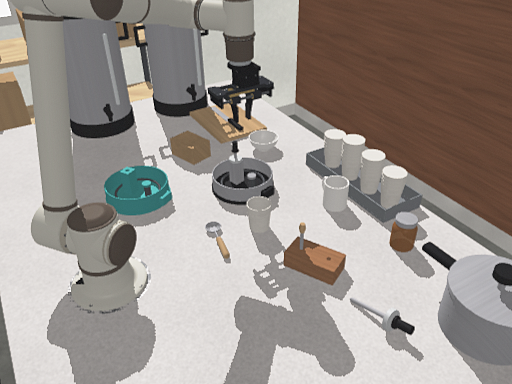

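The large rod was already lying down at t = 2.55 s (stem points at z ≈ 0.014–0.028 m). The tool had not been lower than z ≈ 0.22 m by then, so the rod toppled on its own, and it's now at rest on the table. The handle top measures ~0.1675 m (0.168 m expected with the foot on the floor) and the collar top 0.1066 m. Handing in.

```bash
python3 - <<'E'
from station import r
print(r.finish_job())
E
```

```text
the job is handed in; nothing more can be done
None
```

I lowered the smaller rod (the one in the stand) into the grey urn base's pocket. It met the bottom about 68 mm down, and I held it there for about 3 s. I then pushed the collar down onto the rim, backed off and handed in at about 21.5 s.

**Pressing force:** during the hold the wrist read 8–11 N, which is about 10–12 N on the pocket floor once the rod's weight is added. Just before that, at first contact, it briefly reached about 20 N because I sent one step too many. I eased back before the hold.

**Final checks:**
- **Collar:** its top measured 0.1066 m, against 0.106 m expected when it lies on the rim.
- **Rod:** the handle top measured about 0.1675 m, against 0.168 m expected with the foot on the bottom.
- **Bystanders:** the stirring rod, paper cup and mug look unmoved in the images.
- **Robot:** the gripper is clear and the wrist force is near zero.

**One thing changed:** the larger look-alike rod, which stood free next to the stand at the start, now lies at rest on the table. It was already lying down at 2.55 s, when the tool had not been below 0.22 m and the wrist had shown no contact. I take it to have toppled on its own, and I left it there.

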